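# Park the guard over the slicer blade

### The arm

A 6-joint arm with a two-finger parallel gripper is mounted at the origin on a cart in front of the work surface, level with it; the furniture and walls round the work are solid. World frame = base frame: x ahead of the robot, y to its left, z up, the work surface at z = 0. Lengths are in mm, angles in rad, forces in N, time in s.
With the tool pointing down it reaches from about 275 to 750 mm from the base axis. Payload 10.2 kg.
Tool frame: the origin (TCP) lies where the fingers leave the gripper's body, on its centre line; the fingertips stand 73 mm ahead of it and the grasp point (between the pads) lies 54 mm ahead of it; z points along the fingers, y is the line along which they close (so a half turn about z gives the same grasp; the last joint's range is limited). The gripper opens to 85 mm and grips with 20 to 120 N. Pads are 22 mm wide; open, the fingers measure 114 mm over their backs; the gripper's body (76 mm by 85 mm) begins 54 mm behind the grasp point. The pads swing forward as they close: fully open they stand 13 mm farther back than shut.
Start: joints at [1.113, 0.313, 1.498, -0, 1.331, -0.223], TCP at [122.153, 510.598, 303.894] pointing down, gripper open.
Joint ranges: [-2.94, 2.94], [-0.97, 2.17], [0.19, 2.56], [-1.23, 4.37], [0.02, 3.11], [-2.88, 2.88]. Speed limits (rad/s): [2.39, 2.39, 3.01, 3.14, 3.14, 3.14].

### API

Orientations are given as a unit quaternion [w, x, y, z].
In Python, from rig import ctrl gives the robot as it stands.
- The arm moves only by the shell command python3 -m creep 'ROWS' [OPENING] [FORCE]. ROWS is JSON, a list that holds one entry, the list of rows, each a list of 6 numbers: the shift along the world's x, y, z in units of 25 mm (1.0 is 25 mm), then the turn, a rotation vector about the world's x, y, z in units of 5 degrees (1.0 is 5 degrees). In form: [[[x, y, z, ax, ay, az], ...]]. A call has 1 to 20 rows; each row is the pose to reach, as a shift and turn from the pose commanded when the call began; what a row does not reach only later rows make up. A row lasts 1/12 s, in which the tool goes at most 41.7 mm and 7.16 degrees, less where a joint would pass 70% of its speed; a pose out of reach is approached as far as the arm can. A call with a gripper value outside its range is refused whole. OPENING is the finger opening in mm, from 0 to 85.4, set as the call begins (- or left out, the last holds). The fingers move at their own pace and stop on an object; FORCE is the grip in N (left out, the last holds). Time passes only in rows, so rows that repeat a pose let the fingers close. It gives the time, the measured TCP pose, the force, the opening and the grip force at its end, in the units of the state.
- ctrl.sense(): the state, without advancing time (a new reading comes with each control period).
- ctrl.capture(name): name is "side" or "top"; returns a dict with "image" (480x640x3 uint8, red, green, blue), "fx", "fy", "cx", "cy" (pixels), "R" (3x3) and "t" (3): a world point X has camera coordinates R X + t. Camera axes: x right, y down, z forward; pixel columns grow to the right and rows downward; lengths in mm; the calibration is good to about 2 mm. A picture is of the moment at which its call begins. There is no depth.
- ctrl.finish_job(): hands the job in; it is judged then, once.
The state is a dict: "time_s": time; "joints": joint angles; "dq": joint speeds; "tau": joint torques, N m; "eef_pos": TCP position; "ee_rot": TCP orientation; "force": force on the tool from outside, world axes, zero at the start; "wrist_torque": the same for the moment, N m; "grip_width": opening from 0.0 (shut) to 1.0 (fully open); "grip_force": force on a finger pad.
Only numpy, scipy, OpenCV 4.12 (cv2) and the standard library are available. Lean on these libraries where they do the work, as an engineer would, in place of code of your own. Each camera call takes 0.05 s, during which the arm holds its last target. There are 200 camera calls.

### The job

Two flat kitchen tools stand on the worktop: a slicer with one long slanting blade, and a grater with rows of small round holes. Make the slicer safe: take the knob of its sliding hand guard and slide the guard over the blade, all the way to the stop at the blade end, then let go. Leave the grater's guard where it is, and mind the wall cabinets that hang over the back of the worktop.

Things in the scene. Friction and masses are not known exactly. Their poses are not given: they have to be found in the camera images.
- slicer: Slicer on fixed suction feet: flat steel bed between two grey rails, 110 mm wide (x), 270 mm long (y), 51 mm high at the bars across both ends (the stops); a 36 mm wide handle tongue sticks out 42 mm more at -y. Origin: centre of the 270 mm frame at worktop height, z up. One bright, slightly slanting blade lies across the bed 85 mm towards +y: +y is the blade end.
- slicer_knob (a point): Top centre of the knob in the middle of the slicer's hand guard. Knob: white, round, upright, 34 mm in diameter, 38 mm tall, top 87.5 mm above the worktop, with a 42 mm wide, 4 mm high collar at its foot. Guard: white saddle on the rails, 119 mm across them, 76 mm along them, upper face 50 mm above the worktop.
- slicer_guard (a joint): Position of the slicer's guard along its rails, m: 0 at the stop by the handle, 0.174 at the stop at the blade end; grows as the guard moves along the slicer's +y. The guard cannot be lifted off; it slides with about 2 N of friction and stays where it is left.
- grater_knob (a point): Top centre of the knob on the grater's guard, not to be moved. The grater has the same frame, guard and knob as the slicer, in the same sizes, but rows of small round holes instead of the blade.

How it is judged (in metres and radians):
At the end, for the whole second after the job is handed in: The slicer's guard is at the stop at the blade end, within 12 mm, and at rest; the grater's guard is within 15 mm of where it was (value of joint slicer_guard above 0.162 m and velocity of joint slicer_guard between -0.01 and 0.01 m/s and distance of grater_knob from where it was at the start of the episode below 0.015 m); the robot touches nothing.
It fails at once if the grater's guard is moved more than 15 mm (distance of grater_knob from where it was at the start of the episode above 0.015 m).
It also fails if it takes over 32 s, if anything falls off the work surface, if the arm or the gripper's body presses on something with over 40 N, if the wrist force passes 120 N, or if a joint passes its speed limit or range.

## Working session

There is one attempt and no reset: what is moved stays moved. The work goes in short steps, Python scripts to look and compute and a shell command to move; the robot and the scene stay as the last step left them, time stands still between calls to the robot, and variables do not carry over. Pictures are saved under pics/ and viewed, at most 10 in all, crops included, and the job is handed in when it is done.

```bash
mkdir -p pics; python3 - <<'E'
from rig import ctrl
import cv2,pickle
d={}
for n in("side","top"):
    c=ctrl.capture(n); d[n]=c
    cv2.imwrite(f"pics/{n}0.png",c["image"][:,:,::-1]); print(n,c["fx"],c["cx"],c["cy"],c["R"],c["t"])
pickle.dump(d,open("cap0.pkl","wb"))
s=ctrl.sense(); print(s["time_s"],s["eef_pos"],s["ee_rot"],s["grip_width"])
E
```

```text
side 477.0073327881609 325.39020300819476 240.0014613226764 [[-0.99856486  0.05166946 -0.01408854]
 [ 0.03674536  0.46962138 -0.88210291]
 [-0.0389615  -0.88135465 -0.47084602]] [ 457.60047725   85.2237706  1089.25977754]
top 588.1898316972882 320.10929915190275 237.8363193556696 [[ 0.02592715 -0.99964086  0.00677807]
 [-0.99866972 -0.02620308 -0.04440927]
 [ 0.04457093 -0.00561765 -0.99899043]] [ -51.86808713  455.27012115 1390.63998479]
0.1 [122.08153288 510.45112454 303.39732554] [-2.01083162e-04  1.17134730e-01  9.93115859e-01 -5.52967398e-04] 0.9959758649901858
```

View pics/top0.png

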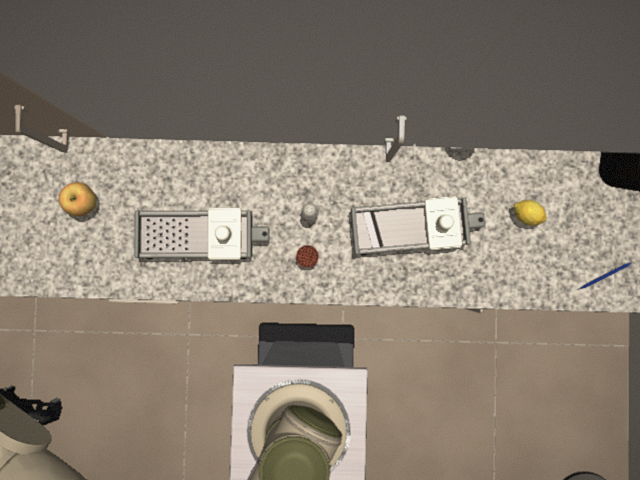

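View pics/side0.png

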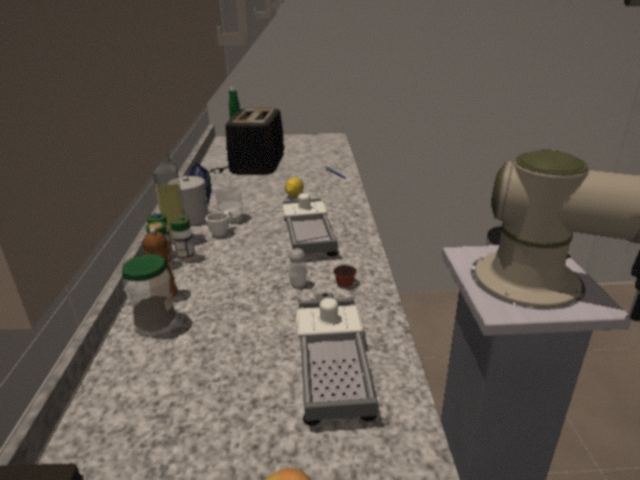

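The top view shows the slicer on the right, with its blade near (373,228) and knob near (446,223). The grater is on the left, with its knob near (223,234). The dark area above row 140 is the cabinet, hiding the back of the worktop. Next I measure.

```bash
cat > h.py <<'E'
import numpy as np
def ray(c,u,v,z):
    R=np.array(c["R"]);t=np.array(c["t"]);o=-R.T@t
    d=R.T@np.array([(u-c["cx"])/c["fx"],(v-c["cy"])/c["fy"],1]);return o+d*(z-o[2])/d[2]
def proj(c,X):
    p=np.array(c["R"])@X+np.array(c["t"]);return c["fx"]*p[0]/p[2]+c["cx"],c["fy"]*p[1]/p[2]+c["cy"]
E
python3 - <<'E'
import pickle,cv2,numpy as np
from h import *
d=pickle.load(open("cap0.pkl","rb"));T=d["top"];S=d["side"]
im=T["image"][180:275,340:495,::-1]
a=cv2.resize(im,None,fx=5,fy=5,interpolation=cv2.INTER_CUBIC)
cv2.imwrite("pics/crop.png",a)
b=S["image"][180:260,260:360,::-1]
cv2.imwrite("pics/crops.png",cv2.resize(b,None,fx=6,fy=6,interpolation=cv2.INTER_CUBIC))
print("knob",ray(T,446,223,87.5),"gknob",ray(T,223,234,87.5))
print("side of top est",proj(S,ray(T,446,223,87.5)))
for z in(300,450,600):print("cab edge",z,ray(T,500,148,z),ray(T,200,138,z))
E
```

```text
knob [ 493.96820938 -322.61472425   87.5       ] gknob [455.92746752 178.96030471  87.5       ]
side of top est (np.float64(305.93402398448114), np.float64(194.48000654274125))
cab edge 300 [ 623.83870881 -376.59802297  300.        ] [627.41045748 194.76144503 300.        ]
cab edge 450 [ 592.7776606  -330.03715189  450.        ] [595.86665608 164.09806731 450.        ]
cab edge 600 [ 561.71661239 -283.4762808   600.        ] [564.32285468 133.43468959 600.        ]
```

View pics/crop.png

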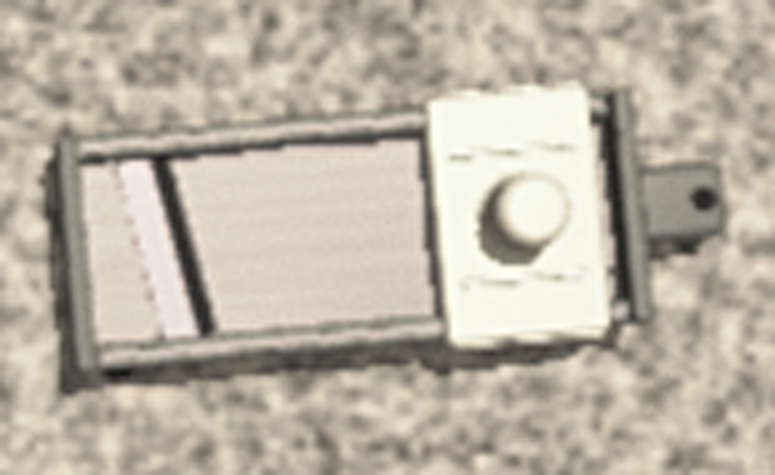

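View pics/crops.png

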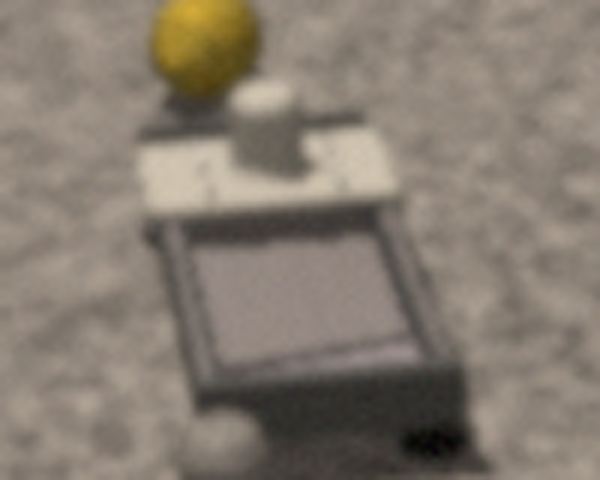

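The crops show the knob top at about (535,207) in the enlarged top view, and at about (267,95) in the enlarged side view. The bar midpoints are about (75,258) and (632,205), so the frame is slightly turned. The guard is close to the handle stop.

```bash
python3 - <<'E'
import pickle,numpy as np
from h import *
d=pickle.load(open("cap0.pkl","rb"));T=d["top"];S=d["side"]
P=lambda u,v,z:ray(T,340+(u+.5)/5-.5,180+(v+.5)/5-.5,z)
k=P(535,207,87.5);print("knob",k,"side pred",proj(S,k),"seen",(260+267.5/6-.5,180+95.5/6-.5))
L=P(66,260,51);Rr=P(640,205,51);print(L,Rr,np.linalg.norm(L-Rr))
ax=(L-Rr)/np.linalg.norm(L-Rr);print("axis",ax,np.degrees(np.arctan2(-ax[0],ax[1])))
print("rails",[np.degrees(np.arctan2(-(a-b)[0],(a-b)[1])) for a,b in((P(80,150,45),P(420,122,45)),(P(100,355,45),P(440,328,45)))])
g=[P(*q,50) for q in((428,100),(585,85),(608,335),(447,346))];gc=sum(g)/4
print("guard c",gc,[np.linalg.norm(g[i]-g[i-1]) for i in range(4)])
c=(L+Rr)/2;e=k-c;lat=e[0]*ax[1]-e[1]*ax[0];al=e[:2]@ax[:2];print("lateral off",lat,"along",al)
print("end knob",k+ax*174)
from rig import ctrl
from scipy.spatial.transform import Rotation as Q
q=ctrl.sense()["ee_rot"];print(Q.from_quat([q[1],q[2],q[3],q[0]]).as_matrix().round(3))
E
```

```text
knob [ 498.52620938 -323.89594779   87.5       ] side pred (np.float64(304.2719477279944), np.float64(194.35535939404448)) seen (304.0833333333333, 195.41666666666666)
[ 471.0791817  -115.01085292   51.        ] [ 503.62949263 -380.69886728   51.        ] 267.6745107749494
axis [-0.12160407  0.99257869  0.        ] 6.984687273215546
rails [np.float64(6.240892213739893), np.float64(6.031792724178955)]
guard c [ 496.95878357 -323.88099238   50.        ] [np.float64(114.6162423602145), np.float64(73.49364630698058), np.float64(116.67561922253135), np.float64(74.90066351991797)]
lateral off 1.8420562218546 along -76.83530812866245
end knob [ 477.36710056 -151.18725631   87.5       ]
[[-0.973  0.233 -0.001]
 [ 0.233  0.973 -0.001]
 [ 0.    -0.001 -1.   ]]
```

The measurements agree:
- **Knob:** about (498, -324).
- **Slide axis:** about 6.3° from +y towards -x.
- **Guard:** about 10 mm from the handle stop.

I'll close the fingers along the slide direction, which needs a +20° turn, and start moving over.

```bash
python3 -m creep '[[[1,-1.1,-0.1,0,0,0.2],[2,-2.2,-0.2,0,0,0.4],[3,-3.3,-0.3,0,0,0.6],[4,-4.4,-0.4,0,0,0.8],[5,-5.5,-0.5,0,0,1],[6,-6.6,-0.6,0,0,1.2],[7,-7.7,-0.7,0,0,1.4],[8,-8.8,-0.8,0,0,1.6],[9,-9.9,-0.9,0,0,1.8],[10,-11,-1,0,0,2],[10.2,-12.4,-1.1,0,0,2.2],[10.4,-13.8,-1.2,0,0,2.4],[10.6,-15.2,-1.3,0,0,2.6],[10.8,-16.6,-1.4,0,0,2.8],[11,-18,-1.5,0,0,3],[11.2,-19.4,-1.6,0,0,3.2],[11.4,-20.8,-1.7,0,0,3.4],[11.6,-22.2,-1.8,0,0,3.6],[11.8,-23.6,-1.9,0,0,3.8],[12,-25,-2,0,0,4]]]' 85 30
```

```text
time_s: 1.77
eef_pos: [421.9, -116.2, 253.7]
ee_rot: [-0.0, -0.057, 0.998, 0.0]
force: [0.5, 0.2, 0.3]
grip_width: 0.997
grip_force: 0.0
```

```bash
python3 -m creep '[[[0.4,-1.1,-0.2,0,0,0],[0.8,-2.2,-0.4,0,0,0],[1.2,-3.3,-0.7,0,0,0],[1.6,-4.4,-1,0,0,0],[2,-5.5,-1.3,0,0,0],[2.3,-6.4,-1.6,0,0,0],[2.6,-7.2,-2,0,0,0],[2.8,-7.8,-2.3,0,0,0],[3,-8.2,-2.5,0,0,0],[3.03,-8.4,-2.6,0,0,0],[3.03,-8.4,-2.6,0,0,0],[3.03,-8.4,-2.6,0,0,0]]]'
python3 - <<'E'
from rig import ctrl
import cv2
for n in("top","side"):
    c=ctrl.capture(n)["image"][:,:,::-1]
    o=c[150:290,340:500] if n=="top" else c[120:260,240:400]
    cv2.imwrite(f"pics/{n}1.png",cv2.resize(o,None,fx=4,fy=4,interpolation=cv2.INTER_CUBIC))
a=cv2.imread("pics/side1.png");b=cv2.imread("pics/top1.png")
import numpy as np
cv2.imwrite("pics/both1.png",cv2.resize(np.hstack([a,b]),(800,350)))
E
```

```text
time_s: 2.77
eef_pos: [497.7, -324.0, 188.8]
ee_rot: [-0.0, -0.057, 0.998, 0.0]
force: [0.2, 1.0, 0.9]
grip_width: 0.993
grip_force: 0.0
```

View pics/side1.png

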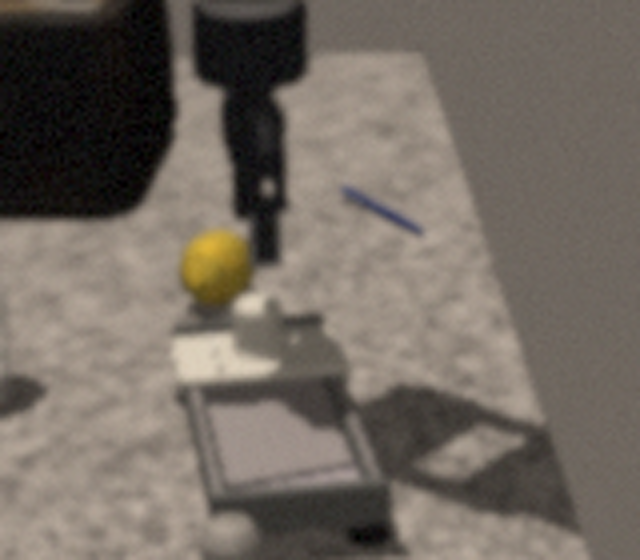

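The near finger at (265,240) lines up with the knob at (257,310). The small offset is what the 6° yaw should give. Descending and gripping.

```bash
python3 -m creep '[[[0,0,-0.6,0,0,0],[0,0,-1.2,0,0,0],[0,0,-1.7,0,0,0],[0,0,-2.1,0,0,0],[0,0,-2.3,0,0,0],[0,0,-2.4,0,0,0],[0,0,-2.4,0,0,0]]]' && python3 -m creep '[[[0,0,0,0,0,0],[0,0,0,0,0,0],[0,0,0,0,0,0],[0,0,0,0,0,0],[0,0,0,0,0,0],[0,0,0,0,0,0],[0,0,0,0,0,0],[0,0,0,0,0,0],[0,0,0,0,0,0],[0,0,0,0,0,0]]]' 25 30
```

```text
time_s: 3.45
eef_pos: [498.0, -324.3, 129.0]
ee_rot: [0.0, -0.057, 0.998, -0.0]
force: [0.8, 0.8, 0.2]
grip_width: 0.995
grip_force: 0.0
time_s: 4.28
eef_pos: [498.0, -324.5, 129.4]
ee_rot: [0.0, -0.057, 0.998, -0.0]
force: [-1.2, 1.0, 6.7]
grip_width: 0.381
grip_force: 30.0
```

Gripped: the opening is about 33 mm with 30 N on the pads. Now sliding 150 mm along the axis.

```bash
python3 -m creep '[[[-0.02,0.15,0.04,0,0,0],[-0.04,0.4,0.04,0,0,0],[-0.08,0.75,0.04,0,0,0],[-0.12,1.1,0.04,0,0,0],[-0.16,1.45,0.04,0,0,0],[-0.2,1.8,0.04,0,0,0],[-0.24,2.15,0.04,0,0,0],[-0.28,2.5,0.04,0,0,0],[-0.31,2.85,0.04,0,0,0],[-0.35,3.2,0.04,0,0,0],[-0.39,3.55,0.04,0,0,0],[-0.43,3.9,0.04,0,0,0],[-0.47,4.25,0.04,0,0,0],[-0.51,4.6,0.04,0,0,0],[-0.54,4.95,0.04,0,0,0],[-0.58,5.3,0.04,0,0,0],[-0.62,5.6,0.04,0,0,0],[-0.65,5.8,0.04,0,0,0],[-0.66,5.9,0.04,0,0,0],[-0.66,5.9,0.04,0,0,0]]]'
```

```text
time_s: 5.95
eef_pos: [481.0, -176.0, 129.6]
ee_rot: [-0.001, -0.057, 0.998, 0.001]
force: [-3.7, 1.5, -12.8]
grip_width: 0.382
grip_force: 31.2
```

```bash
python3 -m creep '[[[-0.01,0.1,-0.03,0,0,0],[-0.02,0.2,-0.03,0,0,0],[-0.03,0.3,-0.03,0,0,0],[-0.04,0.4,-0.03,0,0,0],[-0.04,0.4,-0.03,0,0,0]]]'; python3 -m creep '[[[-0.01,0.08,0,0,0,0],[-0.01,0.12,0,0,0,0],[-0.01,0.12,0,0,0,0]]]'
```

```text
time_s: 6.37
eef_pos: [480.0, -167.0, 129.5]
ee_rot: [-0.001, -0.057, 0.998, 0.0]
force: [-8.4, -0.2, -6.7]
grip_width: 0.383
grip_force: 31.8
time_s: 6.62
eef_pos: [479.7, -164.2, 129.5]
ee_rot: [-0.001, -0.057, 0.998, 0.0]
force: [-8.8, -2.0, -5.7]
grip_width: 0.382
grip_force: 31.8
```

The lateral force of -9 N suggests the slide axis leans slightly more to -x than measured. I'll correct for it and continue in small steps.

```bash
python3 -m creep '[[[-0.05,0.08,-0.01,0,0,0],[-0.08,0.12,-0.01,0,0,0],[-0.08,0.12,-0.01,0,0,0]]]'; python3 -m creep '[[[-0.03,0.08,0,0,0,0],[-0.04,0.12,0,0,0,0],[-0.04,0.12,0,0,0,0]]]';  python3 -m creep '[[[-0.02,0.08,0,0,0,0],[-0.02,0.12,0,0,0,0],[-0.02,0.12,0,0,0,0]]]'
```

```text
time_s: 6.87
eef_pos: [479.1, -161.8, 129.6]
ee_rot: [0.002, -0.057, 0.998, -0.001]
force: [0.4, -5.0, -10.7]
grip_width: 0.383
grip_force: 31.5
time_s: 7.12
eef_pos: [478.8, -161.2, 129.6]
ee_rot: [0.003, -0.057, 0.998, -0.004]
force: [4.2, -22.2, -19.3]
grip_width: 0.382
grip_force: 31.9
time_s: 7.37
eef_pos: [478.8, -160.6, 129.7]
ee_rot: [0.004, -0.057, 0.998, -0.006]
force: [4.1, -38.3, -26.2]
grip_width: 0.382
grip_force: 33.2
```

The stop is reached: -38 N at y ≈ -161, after 164 mm of travel, which matches the predicted start about 10 mm from the handle stop. I'll relax the push, open the fingers and lift.

```bash
python3 -m creep '[[[0.01,-0.18,-0.03,0,0,0],[0.01,-0.18,-0.03,0,0,0]]]';  python3 -m creep '[[[0,0,0,0,0,0],[0,0,0,0,0,0],[0,0,0,0,0,0],[0,0,0,0,0,0],[0,0,0,0,0,0],[0,0,0,0,0,0],[0,0,0,0,0,0],[0,0,0,0,0,0]]]' 85; python3 -m creep '[[[0,0,0.3,0,0,0],[0,0,0.8,0,0,0],[0,0,1.5,0,0,0],[0,0,2.3,0,0,0],[-0.5,0,3.2,0,0,0],[-1,0,4,0,0,0],[-2,0,4.5,0,0,0],[-3,0,4.5,0,0,0],[-4,0,4.5,0,0,0],[-5,0,4.5,0,0,0],[-5,0,4.5,0,0,0],[-5,0,4.5,0,0,0]]]'
python3 - <<'E'
from rig import ctrl
import cv2,pickle
d={}
for n in("top","side"):
    c=ctrl.capture(n);d[n]=c;cv2.imwrite(f"pics/{n}2.png",c["image"][:,:,::-1])
pickle.dump(d,open("cap2.pkl","wb"))
E
```

```text
time_s: 7.53
eef_pos: [478.8, -161.6, 129.5]
ee_rot: [0.003, -0.056, 0.998, -0.002]
force: [3.9, -10.2, -9.5]
grip_width: 0.375
grip_force: 32.6
time_s: 8.2
eef_pos: [476.9, -159.4, 128.2]
ee_rot: [0.0, -0.057, 0.998, -0.0]
force: [-0.3, 0.2, 0.4]
grip_width: 0.998
grip_force: 0.0
time_s: 9.2
eef_pos: [351.5, -159.5, 241.4]
ee_rot: [0.001, -0.056, 0.998, -0.001]
force: [0.1, -0.1, 0.2]
grip_width: 0.992
grip_force: 0.0
```

View pics/side2.png

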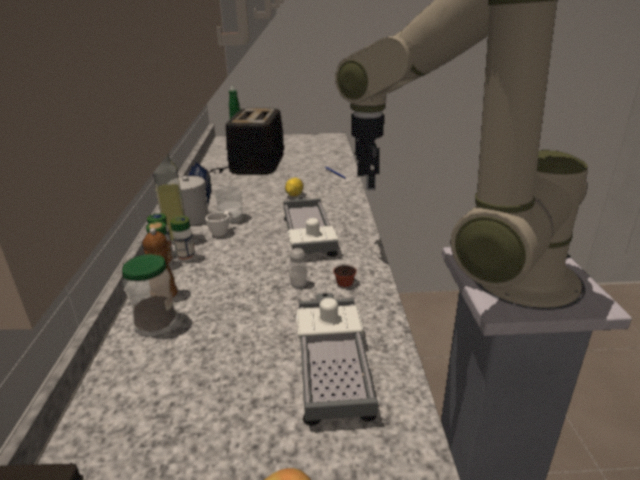

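View pics/top2.png

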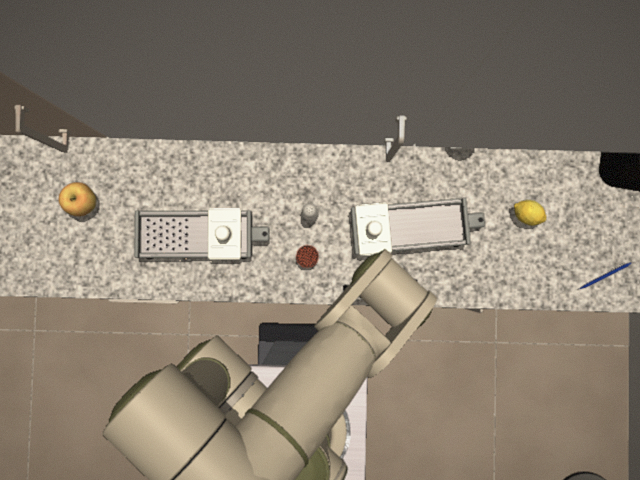

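The guard now covers the blade and sits against the blade-end bar, with its knob at (375,229). The grater's knob is unmoved at (223,234), and the arm is clear of everything.

```bash
python3 -c "
from rig import ctrl
print(ctrl.finish_job())"
```

```text
the job is handed in; nothing more can be done
None
```

The slicer's guard is over the blade at the blade-end stop and released, the grater's guard looks unmoved in the pictures, and the job was handed in at about 9.3 s; no verdict was shown.

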